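# Zero the polarimeter and hold the quartz control barrel in its V-block

### The arm

A 6-joint arm with a two-finger parallel gripper is mounted at the origin on the work surface. World frame = base frame: x ahead of the robot, y to its left, z up, the work surface at z = 0. Lengths are in m, angles in rad, forces in N, time in s.
With the tool pointing down it reaches from about 0.275 to 0.875 m from the base axis. Payload 12.5 kg.
Tool frame: the origin (TCP) lies where the fingers leave the gripper's body, on its centre line; the fingertips stand 73 mm ahead of it and the grasp point (between the pads) lies 54 mm ahead of it; z points along the fingers, y is the line along which they close (so a half turn about z gives the same grasp; the last joint's range is limited). The gripper opens to 85 mm and grips with 20 to 120 N. Pads are 22 mm wide; open, the fingers measure 114 mm over their backs; the gripper's body (76 mm by 85 mm) begins 54 mm behind the grasp point. The pads swing forward as they close: fully open they stand 13 mm farther back than shut.
Start: joints at [-1.409, 0.351, 1.652, -0, 1.139, -0.085], TCP at [0.134, -0.533, 0.304] pointing down, gripper open.
Joint ranges: [-2.75, 2.75], [-0.79, 2.1], [0.01, 2.65], [-1.57, 4.71], [0.07, 3.14], [-2.87, 2.87]. Speed limits (rad/s): [2.22, 2.22, 2.79, 3.14, 3.14, 3.14].

### API

Orientations are given as a unit quaternion [w, x, y, z].
In Python, from cell import manip, viewer, order, monitor gives the robot as it stands (manip), with the cameras (viewer), the job (order) and the readings (monitor).
- The arm moves only by the shell command python3 jog.py FILE [FORCE], which reads ROWS from the file FILE. ROWS is a JSON list that holds a single list of rows (three levels of brackets), with 1 to 5 rows, each of 5 numbers: the finger opening in m, then dx, dy, dz in shares of 0.8 m (1.0 is 0.8 m), then a turn about the tool's z in a scale on which 1.0 is 90 degrees; each row shifts and turns the commanded pose from where the row before left it, along the tool's axes as they then stand; what a row does not reach is not made up. A row lasts 1/10 s, in which the tool goes at most 0.05 m and 0.15 rad, less where a joint would pass 70% of its speed; a pose out of reach is approached as far as the arm can. The fingers move at their own pace and stop on an object; FORCE is the grip in N (left out, the last holds). Time passes only in rows, so rows that do not move let the fingers close. It prints the time, the measured TCP pose, the force, the opening and the grip force at its end. No shift or turn number may pass 1 either way. Input that does not fit is refused with a message, and nothing moves.
- monitor.observe(): the state, without advancing time (a new reading comes with each control period).
- viewer.camera(name): name is "side" or "top" or "wrist"; returns the picture (480x640x3 uint8, red, green, blue); there is no depth.
- viewer.get_calibration(name): a dict with "fx", "fy", "cx", "cy" (pixels), "distortion" ([k1, k2, p1, p2, k3] as OpenCV has them; the pictures are not rectified), "world_from_camera" (4x4, takes a point from camera to world coordinates); the wrist camera has in their place "T_tool_cam" (4x4, takes a point from camera to tool coordinates, whose origin is the TCP and whose axes are the flange's). Camera axes: x right, y down, z forward; pixel columns grow to the right and rows downward; lengths in m; the calibration is good to about 2 mm. A picture is of the moment at which its call begins: read the wrist's pose just before it. get_calibration takes no time and is no camera call.
- order.hand_in(): hands the job in; it is judged then, once.
The state is a dict: "clock": time; "q": joint angles; "qvel": joint speeds; "tau": joint torques, N m; "position": TCP position; "orientation": TCP orientation; "contact_force": force on the tool from outside, world axes, zero at the start; "wrist_torque": the same for the moment, N m; "grip_width": finger opening in m; "grasp_force": force on a finger pad.
Only numpy, scipy, OpenCV 4.12 (cv2) and the standard library are available. Lean on these libraries where they do the work, as an engineer would, in place of code of your own. Each camera call takes 0.05 s, during which the arm holds its last target. There are 200 camera calls.

### The job

Take the dark zero of the bench polarimeter: with its V-block still empty, swing the sprung shutter lever on the lamp housing over to its stop, away from the arm, and let it spring all the way back by itself. Then take the red-banded control barrel from the rack, lay it in the V-block midway between the two windows and press it down firmly but not hard (about 10 N), so that it bears on both flanks of the V along its length, and finish while still holding it pressed there. Leave the other barrels and everything else on the bench where they are.

Things in the scene. Friction and masses are not known exactly. Their poses are not given: they have to be found in the camera images.
- polarimeter: Bench polarimeter, fixed: grey base with a white lamp housing at its +y end and a white detector housing with a screen at its -y end (both 190 deep, tops at 150), and an open V-block between them. 200 deep (x) by 460 long (y -270 to +190). Origin on the bench under the middle of the V-block; z up, y along the light beam. The two windows face each other at y -69 and +69, height 110.
- seat (a point): Centre of a fully seated barrel, on the V-block's middle, 110 above the bench; axes as the polarimeter's, y along the V. Two saddles (y 27.5 to 52.5 and -27.5 to -52.5, 66 wide in x, tops at 109) form one 90-degree V open upwards; between them is a 55 wide finger gap, floor at 61. A barrel has 20 to spare at each end between the housings.
- v_near: The V's ground aluminium flank on the polarimeter's -x side (both saddles), fixed; smooth, friction about 0.2. Same origin and axes as the polarimeter.
- v_far: The V's ground aluminium flank on the +x side (both saddles), fixed; smooth, friction about 0.2. Same origin and axes as the polarimeter.
- shutter (a joint): Angle of the sprung shutter lever on top of the lamp housing: 0 at rest, leaning to the polarimeter's -x (towards the arm), 0.9 rad at its stop, leaning equally to +x. The spring takes 1.2 N at the ball to start and 3.0 N at the stop, and brings the lever back when let go. The pivot runs along the polarimeter's y at x 0, y 125, height 100; the ball's centre is 110 from it.
- lever_ball (a point): Centre of the shutter lever's black ball, 24 in diameter, on a 7 thick steel rod; at rest about 199 above the bench and 48 to the -x side of the pivot, at the stop 48 to the +x side.
- rack: White storage rack, fixed, 260 (x) by 115 (y), origin under its centre. Three barrels lie across it along its y, 80 apart in x, their axes 47 above the bench, each end on a 10 thick rail (centre lines at y -40 and +40, cheeks 42 high); the base between the rails is 12 high.
- barrel_red: The quartz control barrel to use: aluminium cylinder, 30 in diameter, 100 long, 0.10 to 0.21 kg, glass windows in its ends, two red bands 12 wide 18 either side of its middle. Loose, in any of the rack's three places. Origin at its centre, y along its axis; both ends alike.
- barrel_blue: A like barrel with blue bands, on the rack; to be left there. Origin at its centre.
- barrel_green: A like barrel with green bands, on the rack; to be left there. Origin at its centre.
- tube_rack: Yellow test tube rack, 100 by 220 by 58, with tubes up to 98 high. Bystander, origin under its centre.
- wash_bottle: White wash bottle, 64 in diameter, 170 high. Bystander, origin under its centre.
- paper_roll: Standing printer paper roll, 44 in diameter, 57 high. Bystander, origin under its centre.
- specimen_jar: Clear specimen jar with a white lid, 52 in diameter, 55 high. Bystander, origin under its centre.
- pipette: White pipette lying down, 210 long, 34 wide, 30 high. Bystander, origin on the bench, x along it.

How it is judged:
By the outcome, as a careful person would: the job done as asked, in the order asked, and still so for the second after the job is handed in, while the arm keeps its last pose, push and grip.
It also fails if it takes over 69 s, if anything falls off the work surface, if the arm or the gripper's body presses on something with over 40 N, if the wrist force passes 120 N, or if a joint passes its speed limit or range.

## Working session

There is one attempt and no reset: what is moved stays moved. The work goes in short steps, Python scripts to look and compute and a shell command to move; the robot and the scene stay as the last step left them, time stands still between calls to the robot, and variables do not carry over. Pictures are saved under pics/ and viewed, at most 13 in all, crops included, and the job is handed in when it is done.

```bash
ls; mkdir -p pics
python3 - <<'E'
from cell import manip, viewer, order, monitor
import cv2
for n in("top","side"):
    cv2.imwrite(f"pics/{n}0.png",viewer.camera(n)[:,:,::-1])
s=monitor.observe();print(s)
for n in("top","side","wrist"):print(viewer.get_calibration(n))
E
```

```text
cell.py
jog.py
pics
{'clock': 0.1, 'q': array([-1.40860394e+00,  3.51204673e-01,  1.65232950e+00, -8.14167200e-06,
        1.13910931e+00, -8.45858665e-02]), 'qvel': array([-0.00073483, -0.0006562 , -0.00156767,  0.00142563, -0.0004114 ,
        0.00041711]), 'tau': array([ 8.46734129e-04, -5.06833470e+01, -2.91875035e+01, -7.53329550e-05,
        2.67622403e-03,  2.01112488e-05]), 'position': array([ 0.13435142, -0.53312104,  0.30341162]), 'orientation': array([-5.24879086e-04,  9.92396868e-01,  1.23077943e-01, -2.40765195e-05]), 'contact_force': array([ 0.27285448, -0.84667773, -0.60312327]), 'wrist_torque': array([-0.01770066, -0.03826986,  0.05324087]), 'grasp_force': 0.0, 'grip_width': 0.08526257283961991}
{'fx': 493.92189533935147, 'fy': 493.92189533935147, 'cx': 317.26669916869855, 'cy': 235.93942816264712, 'distortion': array([-0.00361695,  0.        ,  0.        ,  0.        ,  0.        ]), 'world_from_camera': array([[-0.02685138, -0.9938895 ,  0.10706387,  0.39720858],
       [-0.99958286,  0.02783488,  0.00770212,  0.07572717],
       [-0.01063517, -0.10681239, -0.994222
[... 380 characters left out ...]
, -0.68424235,  1.16538521],
       [-0.01012324, -0.87083224, -0.49147608,  0.92037371],
       [ 0.        ,  0.        ,  0.        ,  1.        ]])}
{'fx': 396.33994467214444, 'fy': 396.33994467214444, 'cx': 321.7449279024176, 'cy': 235.54939713069987, 'distortion': array([-0.04147847,  0.        ,  0.        ,  0.        ,  0.        ]), 'T_tool_cam': array([[ 7.29338390e-04, -9.54377477e-01, -2.98601907e-01,
         7.69136903e-02],
       [ 9.99999722e-01,  6.49368616e-04,  3.67028488e-04,
         4.91377109e-04],
       [-1.56381016e-04, -2.98602091e-01,  9.54377685e-01,
        -7.03103379e-02],
       [ 0.00000000e+00,  0.00000000e+00,  0.00000000e+00,
         1.00000000e+00]])}
```

View pics/top0.png

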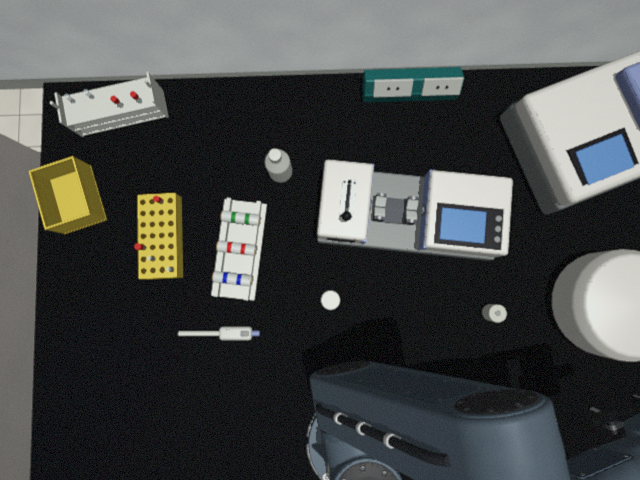

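View pics/side0.png

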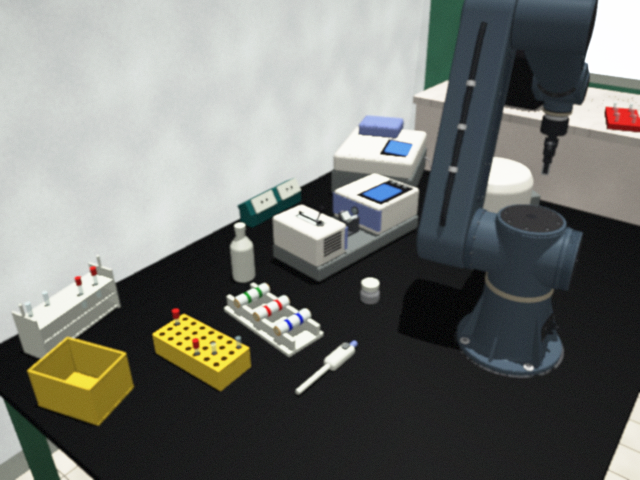

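The top picture shows the red barrel in the middle of the rack, near (236,248). The lever ball is near (346,216) and the saddles are near (379,207) and (411,210). I'll enlarge both areas.

Run:
```python
import cv2,numpy as np
im=cv2.imread("pics/top0.png")
a=cv2.resize(im[190:310,200:280],None,fx=5,fy=5,interpolation=3)
b=cv2.resize(im[150:270,310:430],None,fx=5,fy=5,interpolation=3)
c=np.zeros((600,800,3),np.uint8);c[:,:400]=a; c[:,400:]=b[:,:400]
cv2.imwrite("pics/crop0.png",c)
cv2.imwrite("pics/crop1.png",cv2.resize(im[150:270,310:520],None,fx=3.8,fy=3.8,interpolation=3))
```

```text
(no output)
```

View pics/crop0.png

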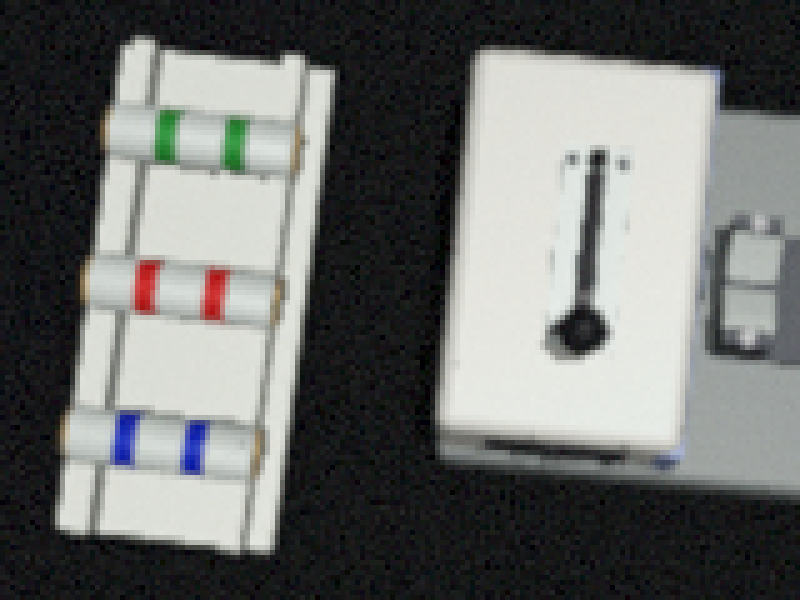

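View pics/crop1.png

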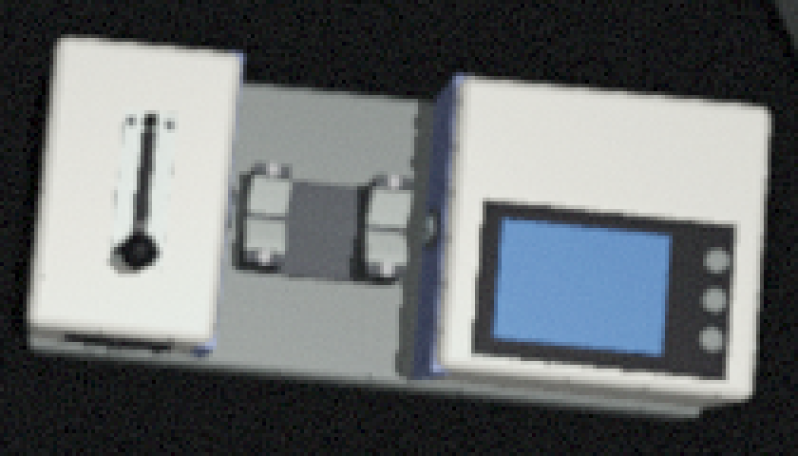

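```bash
cat > h.py <<'E'
import cv2,numpy as np
from cell import manip, viewer, order, monitor
def ray(n,px,z,tool=None):
    c=viewer.get_calibration(n);K=np.array([[c['fx'],0,c['cx']],[0,c['fy'],c['cy']],[0,0,1]])
    p=cv2.undistortPoints(np.array(px,float).reshape(-1,1,2),K,c['distortion'])[:,0]
    T=c['world_from_camera'] if tool is None else tool@c['T_tool_cam']
    d=np.c_[p,np.ones(len(p))]@T[:3,:3].T;o=T[:3,3]
    return o+d*((np.array(z)-o[2])/d[:,2])[:,None]
def tool(s):
    from scipy.spatial.transform import Rotation as R
    T=np.eye(4);T[:3,:3]=R.from_quat(np.roll(s['orientation'],-1)).as_matrix();T[:3,3]=s['position'];return T
E
python3 - <<'E'
from h import *
from scipy.optimize import least_squares
c0=lambda a:(np.array(a)+.5)/5-.5+[200,190]
c1=lambda a:(np.array(a)+.5)/3.8-.5+[310,150]
b=ray("top",c0([(147,287),(215,294)]),[.055]*2)
print("red bands",b,"dist",np.linalg.norm(b[1]-b[0]),"ang",np.arctan2(*(b[0]-b[1])[[1,0]]))
c=ray("top",c0([(201,139),(181,290),(160,443)]),[.055]*3);print(c,np.diff(c,axis=0))
k=ray("top",c1([(57,38),(243,52),(215,346),(30,325),(457,75),(770,108),(752,398),(440,365)]),[.15]*8)
m=np.array([(95,190),(95,69),(-95,69),(-95,190),(95,-69),(95,-270),(-95,-270),(-95,-69)])/1e3
f=lambda p:m@np.array([[np.cos(p[2]),np.sin(p[2])],[-np.sin(p[2]),np.cos(p[2])]])+p[:2]
r=least_squares(lambda p:(f(p)-k[:,:2]).ravel(),[.5,0,0]);print(r.x,(f(r.x)-k[:,:2])*1e3)
v=ray("top",c1([(270,216),(387,229),(137,252)]),[.0888,.0888,.199]);print(v)
x=r.x;R=np.array([[np.cos(x[2]),-np.sin(x[2])],[np.sin(x[2]),np.cos(x[2])]])
print("local",(v[:,:2]-x[:2])@R)
E
```

```text
red bands [[0.51196247 0.31518604 0.055     ]
 [0.50734214 0.27990591 0.055     ]] dist 0.035581385967087716 ang 1.440576174534728
[[0.58868605 0.28635642 0.055     ]
 [0.5099117  0.29753786 0.055     ]
 [0.43113449 0.3091063  0.055     ]] [[-0.07877435  0.01118144  0.        ]
 [-0.07877721  0.01156844  0.        ]]
[ 0.59461917 -0.11359873 -0.12781734] [[ 2.13050687  0.88437897]
 [-0.58366898 -0.191756  ]
 [-0.2597215  -0.99956678]
 [-1.41671247  2.77473684]
 [ 0.87278787 -0.97447421]
 [ 2.50648287 -2.36433185]
 [-1.34586936 -2.16567404]
 [-1.9038053   3.03668707]]
[[ 0.60144072 -0.07760461  0.0888    ]
 [ 0.59044172 -0.15517249  0.0888    ]
 [ 0.56346914  0.01762264  0.199     ]]
local [[ 0.00217775  0.03657004]
 [ 0.00115602 -0.04176712]
 [-0.04762266  0.12618025]]
```

Careful with the scale: shifts go in shares of 0.8 m and turns go in shares of 90 degrees. That gives: -0.15 rad / 1.5708 = -0.0955.

```bash
echo '[[[0, 0, 0, 0, -0.0955], [0, 0, 0, 0, -0.0955], [0, 0, 0, 0, -0.0955], [0, 0, 0, 0, -0.0955], [0, 0, 0, 0, -0.0955]]]' > next.json && python3 jog.py next.json 20; echo '[[[0, 0, 0, 0, -0.0955], [0, 0, 0, 0, -0.0955], [0, 0, 0, 0, -0.0955], [0, 0.05, 0, 0, 0], [0, 0.05, 0, 0, 0]]]' > next.json && python3 jog.py next.json;echo '[[[0, 0.05, 0, 0, 0], [0, 0.05, 0.025, 0, 0], [0, 0.05, 0.0375, 0, 0], [0, 0.05, 0.0375, 0, 0], [0, 0.05, 0.0375, 0, 0]]]' > next.json && python3 jog.py next.json
```

```text
clock: 0.6
position: [0.1344, -0.5332, 0.3036]
orientation: [-0.0, 0.877, 0.481, 0.0]
contact_force: [0.3, 0.5, 0.0]
grip_width: 0.0123
grasp_force: 0.0
clock: 1.1
position: [0.1442, -0.4529, 0.3031]
orientation: [-0.001, 0.75, 0.662, 0.0]
contact_force: [-0.3, -0.5, 1.0]
grip_width: -0.0
grasp_force: 0.0
clock: 1.6
position: [0.2789, -0.2674, 0.304]
orientation: [0.0, 0.75, 0.662, 0.0]
contact_force: [0.6, -1.1, -0.3]
grip_width: 0.0001
grasp_force: 0.0
```

Converted, 0.04 m / 0.8 = 0.05, 0.025 m / 0.8 = 0.0313.

```bash
echo '[[[0, 0.05, 0.0313, 0, 0], [0, 0.05, 0.0313, 0, 0], [0, 0.05, 0.0313, 0, 0], [0, 0.05, 0.0313, 0, 0], [0, 0.05, 0.0313, 0, 0]]]' > next.json && python3 jog.py next.json 20; echo '[[[0, 0.05, 0.0313, 0, 0], [0, 0.05, 0.0313, 0, 0], [0, 0.0471, 0.0296, 0, 0], [0, 0, 0, 0.025, 0], [0, 0, 0, 0.025, 0]]]' > next.json && python3 jog.py next.json;echo '[[[0, 0, 0, 0, 0], [0, 0, 0, 0, 0]]]' > next.json && python3 jog.py next.json
python3 - <<'E'
from h import *
s=monitor.observe();print(s['position'],s['orientation'])
im=viewer.camera("wrist");cv2.imwrite("pics/w1.png",im[:,:,::-1])
E
```

```text
clock: 2.1
position: [0.4278, -0.0841, 0.3039]
orientation: [0.0, 0.749, 0.662, -0.0]
contact_force: [0.5, -1.9, -0.1]
grip_width: -0.0001
grasp_force: 0.0
clock: 2.6
position: [0.5151, 0.0228, 0.2631]
orientation: [0.0, 0.749, 0.663, 0.0]
contact_force: [-0.2, -0.8, -0.1]
grip_width: -0.0001
grasp_force: 0.0
clock: 2.8
position: [0.5146, 0.0215, 0.2642]
orientation: [-0.0, 0.75, 0.662, -0.0]
contact_force: [-0.6, -0.1, 0.5]
grip_width: -0.0002
grasp_force: 0.0
[0.51461572 0.0215377  0.26416009] [-2.08494934e-04  7.49612242e-01  6.61877178e-01 -2.08459807e-04]
```

View pics/w1.png

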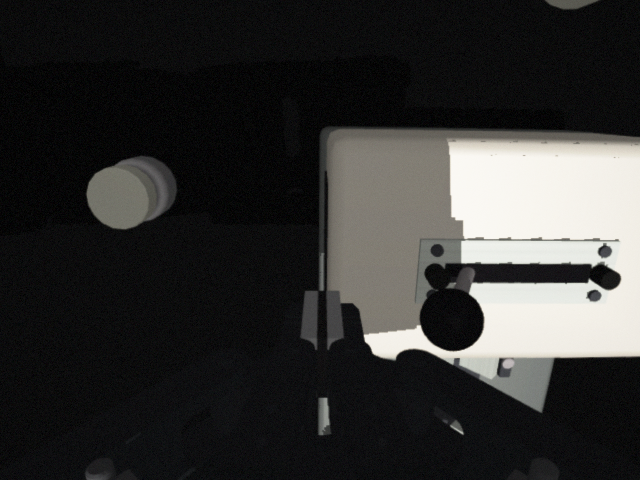

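The ball is at (452,318) and the fingertips at about (322,300), so they are to the ball's -x side as planned.

Run:
```python
from h import *
s=monitor.observe();T=tool(s)
b=ray("wrist",[(452,318)],[.199],T)[0];print(b,(T[:3,:3].T@(b-T[:3,3])))
```

```text
[0.56575914 0.01512795 0.199     ] [5.77438226e-05 5.12290049e-02 6.57498961e-02]
```

Converted, 0.02 m / 0.8 = 0.025, 0.01 m / 0.8 = 0.0125.

```bash
echo '[[[0, 0, 0.0125, 0.0038, 0], [0, 0, 0.025, 0, 0], [0, 0, 0.025, 0, 0], [0, 0, 0.025, 0, 0], [0, 0, 0.025, 0, 0]]]' > next.json && python3 jog.py next.json; echo '[[[0, 0, 0.0188, 0, 0], [0, 0, 0.0063, 0, 0], [0, 0, 0.005, 0, 0], [0, 0, 0, 0, 0], [0, 0, 0, 0, 0]]]' > next.json && python3 jog.py next.json
python3 - <<'E'
from h import *
s=monitor.observe();print(s['position'],s['contact_force'])
im=viewer.camera("wrist");cv2.imwrite("pics/w2.png",im[:,:,::-1])
E
```

```text
clock: 3.35
position: [0.6052, 0.01, 0.2616]
orientation: [0.0, 0.75, 0.662, 0.0]
contact_force: [-2.9, -1.3, -2.0]
grip_width: -0.0
grasp_force: 1.4
clock: 3.85
position: [0.6273, 0.0075, 0.2609]
orientation: [-0.0, 0.75, 0.662, -0.0]
contact_force: [-4.8, -0.9, -2.2]
grip_width: -0.0001
grasp_force: 1.8
[0.62730369 0.00749576 0.26087855] [-4.84531218 -0.92709549 -2.24917805]
```

View pics/w2.png

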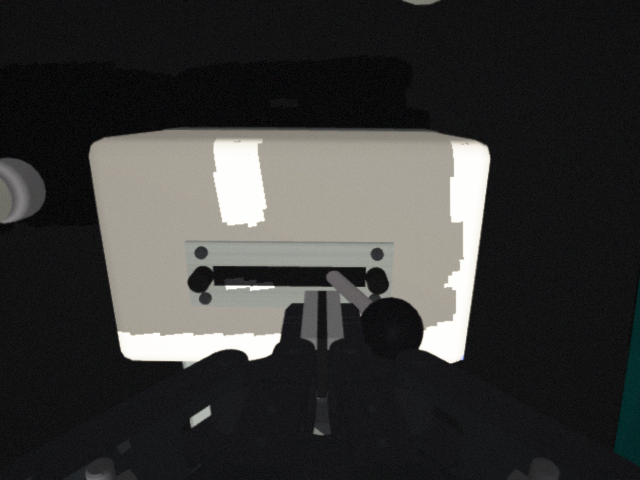

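```bash
python3 - <<'E'
from h import *
T=tool(monitor.observe());b=ray("wrist",[(392,327)],[.199],T)[0];print(b,T[:3,:3].T@(b-T[:3,3]))
x=np.array([.5946,-.1136]);c,s=np.cos(.1278),-np.sin(.1278)
print((b[:2]-x)@np.array([[c,-s],[s,c]]))
E
echo '[[[0, 0, 0.0038, 0, 0], [0, 0, 0.0025, 0, 0], [0, 0, 0, 0, 0], [0, 0, 0, 0, 0]]]' > next.json && python3 jog.py next.json
```

```text
[0.65425604 0.00260864 0.199     ] [-0.0015618   0.02734112  0.06197145]
[0.04435846 0.12286423]
clock: 4.3
position: [0.6328, 0.0069, 0.2609]
orientation: [0.0, 0.75, 0.662, 0.0]
contact_force: [-3.0, 0.1, -2.7]
grip_width: 0.0003
grasp_force: 1.8
```

```bash
for i in 1 2; do echo '[[[0, 0, 0.0025, 0, 0], [0, 0, 0, 0, 0], [0, 0, 0, 0, 0]]]' > next.json && python3 jog.py next.json|egrep "pos|cont|grasp"; done
```

```text
position: [0.6345, 0.0067, 0.2608]
contact_force: [-5.8, 2.0, -2.3]
grasp_force: 3.0
position: [0.6356, 0.0066, 0.2605]
contact_force: [-11.7, 1.6, 0.8]
grasp_force: 6.3
```

Converted, -0.05 m / 0.8 = -0.0625, -0.04 m / 0.8 = -0.05.

```bash
echo '[[[0, -0.0625, -0.0125, 0, 0], [0, -0.05, -0.0125, -0.025, 0], [0, 0, 0, -0.025, 0], [0, 0, 0, 0, 0], [0, 0, 0, 0, 0]]]' > next.json && python3 jog.py next.json
python3 - <<'E'
from h import *
a=viewer.camera("wrist");b=viewer.camera("top");c=viewer.camera("side")
s=np.zeros((480,780,3),np.uint8)
s[:,:300]=cv2.resize(a[:,:],(300,225))[0:225].repeat(1,0).shape[0]*0
s[:225,:300]=cv2.resize(a,(300,225));s[240:480,:300]=cv2.resize(c[180:300,250:400],(300,240))
s[:,300:]=cv2.resize(b[150:270,310:430],(480,480),interpolation=2)
cv2.imwrite("pics/m3.png",s[:,:,::-1]);print(monitor.observe()['contact_force'])
E
```

```text
clock: 5.4
position: [0.6065, -0.0794, 0.3012]
orientation: [0.001, 0.75, 0.662, 0.001]
contact_force: [-0.2, -0.3, -1.1]
grip_width: 0.0
grasp_force: 0.0
[0.19632525 0.07825204 1.10904337]
```

View pics/m3.png

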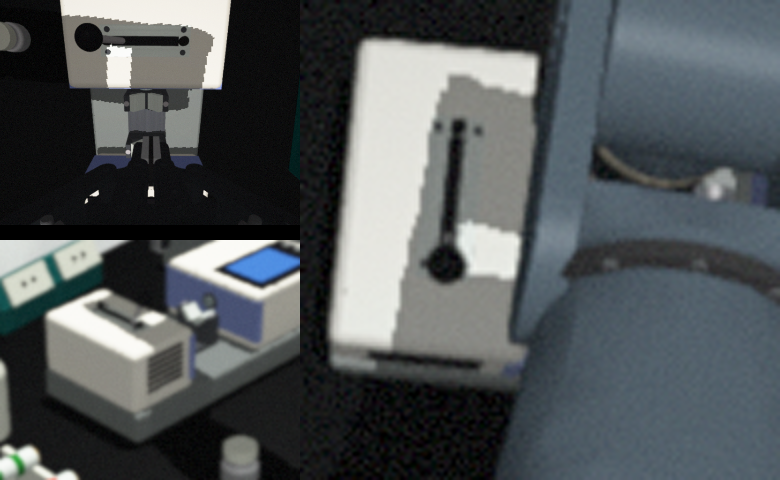

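The lever is back at rest, with its ball at the -x end of the slot in both the wrist and top views. Next I'll measure the V from this wrist view.

Run:
```python
from h import *
s=monitor.observe();np.save("T.npy",tool(s));print(s['position'])
a=viewer.camera("wrist");cv2.imwrite("pics/m4.png",cv2.resize(a[170:290,230:390],None,fx=5,fy=5,interpolation=2)[:,:,::-1])
```

```text
[ 0.60607217 -0.07886989  0.29990953]
```

View pics/m4.png

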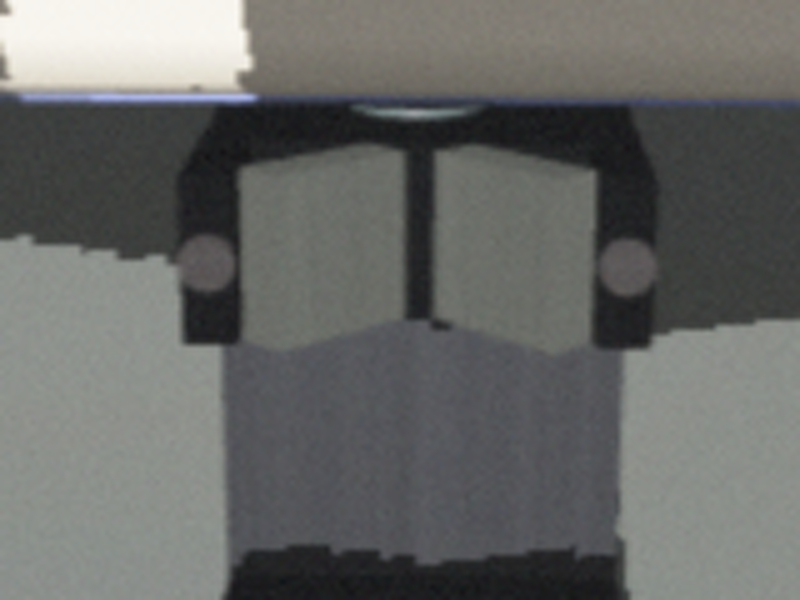

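The saddle's near top corners are at (183,344) and (650,347), its screws at (206,263) and (629,267), and the V slot is centred near x=420.

Run:
```python
from h import *
T=np.load("T.npy")
px=(np.array([(183,344),(650,347),(206,263),(629,267)])+.5)/5-.5+[230,170]
w=ray("wrist",px,[.109]*4,T)
def loc(w):
    x=np.array([.5946,-.1136]);c,s=np.cos(.1278),-np.sin(.1278);return (w[:,:2]-x)@np.array([[c,-s],[s,c]])
print(loc(w)*1e3); m=(w[::2]+w[1::2])/2;print(m, loc(m)*1e3)
print("yaw",[np.arctan2(*(w[i+1]-w[i])[[1,0]]) for i in(0,2)])
print("tool yaw",np.arctan2(T[1,0],T[0,0]))
```

```text
[[-30.87342718  27.9412098 ]
 [ 33.83831713  27.86826532]
 [-27.29881585  39.59965491]
 [ 30.57336563  39.35142063]]
[[ 0.59962688 -0.08611178  0.109     ]
 [ 0.60125517 -0.07465507  0.109     ]] [[ 1.48244497 27.90473756]
 [ 1.63727489 39.47553777]]
yaw [np.float64(-0.12892722126692677), np.float64(-0.13208932783997052)]
tool yaw 1.4476984499168657
```

Converted, 0.04 m / 0.8 = 0.05, -0.03 m / 0.8 = -0.0375.

```bash
echo '[[[0, 0, 0, -0.0375, 0], [0, 0, -0.025, -0.025, 0], [0, 0.0375, -0.0375, 0, 0], [0.065, 0.05, -0.0375, 0, 0], [0.065, 0.05, -0.0375, 0, 0]]]' > next.json && python3 jog.py next.json|egrep "pos|cont"; echo '[[[0.065, 0.05, -0.025, 0, 0], [0.065, 0.05, -0.0145, 0, 0], [0.065, 0.05, 0, 0, 0], [0.065, 0.05, 0, 0.0375, 0], [0.065, 0.0525, 0, 0.0375, 0]]]' > next.json && python3 jog.py next.json | egrep "pos|cont"; echo '[[[0.065, 0, 0, 0, 0], [0.065, 0, 0, 0, 0], [0.065, 0, 0, 0, 0]]]' > next.json && python3 jog.py next.json
python3 - <<'E'
from h import *
s=monitor.observe();np.save("T.npy",tool(s));print(s['position'])
a=viewer.camera("wrist");cv2.imwrite("pics/m5.png",a[:,:,::-1])
E
```

```text
position: [0.5093, 0.0446, 0.3504]
contact_force: [0.4, 0.1, 0.1]
position: [0.5038, 0.2485, 0.2911]
contact_force: [0.8, -0.1, 0.8]
clock: 6.9
position: [0.5041, 0.2458, 0.2924]
orientation: [0.0, 0.75, 0.662, 0.0]
contact_force: [-0.4, -0.2, 0.3]
grip_width: 0.0652
grasp_force: 0.0
[0.50414873 0.2458169  0.29242601]
```

View pics/m5.png

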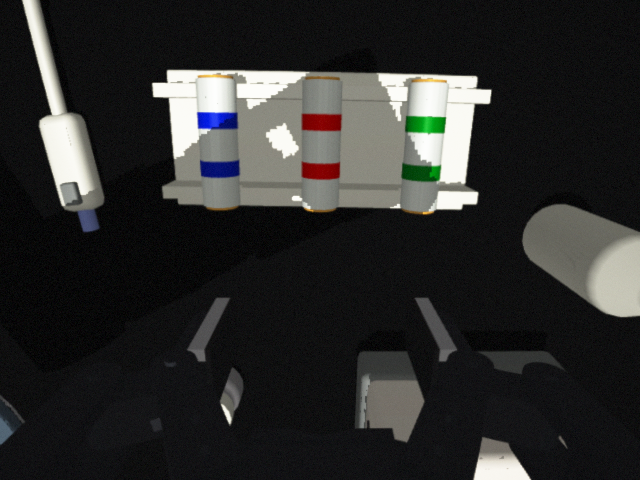

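The red bands are centred at (321.5,122) and (321,171). The barrel lies straight ahead between the blue and green ones, nearly aligned with the tool.

Run:
```python
from h import *
T=np.load("T.npy")
w=ray("wrist",[(321.7,122),(320.8,171),(218,145),(423.5,148.5)],[.060,.060,.06,.06],T)
print(w,np.linalg.norm(w[1]-w[0]),np.linalg.norm(w[2]-w[3]))
m=(w[0]+w[1])/2;print(m,T[:3,:3].T@(m-T[:3,3]),(T[:3,:3].T@(w[0]-w[1])), np.arctan2(*(w[3]-w[2])[[1,0]]))
```

```text
[[0.51361563 0.31417473 0.06      ]
 [0.50848659 0.27842697 0.06      ]
 [0.43437476 0.30742912 0.06      ]
 [0.58729166 0.28582311 0.06      ]] 0.03611383624795596 0.15443574000023866
[0.51105111 0.29630085 0.06      ] [0.05091026 0.00041389 0.23243515] [3.61077863e-02 6.60978640e-04 6.71320854e-06] -0.14036334934737685
```

Converted, 0.04 m / 0.8 = 0.05, 0.026 m / 0.8 = 0.0325, 0.017 rad / 1.5708 = 0.0108.

```bash
echo '[[[0.065, 0.0313, 0, 0, 0.0108], [0.065, 0.0325, 0, 0.0375, 0], [0.065, 0, 0, 0.05, 0], [0.065, 0, 0, 0.05, 0], [0.065, 0, 0, 0.0375, 0]]]' > next.json && python3 jog.py next.json|egrep "pos|cont"; echo '[[[0.065, 0, 0, 0.0375, 0], [0.065, 0, 0, 0.0269, 0], [0.065, 0, 0, 0, 0], [0.065, 0, 0, 0, 0]]]' > next.json && python3 jog.py next.json
```

```text
position: [0.5107, 0.2959, 0.1507]
contact_force: [0.7, 0.3, 0.4]
clock: 7.85
position: [0.5114, 0.2965, 0.1015]
orientation: [0.0, 0.755, 0.655, 0.001]
contact_force: [0.1, 0.2, 0.3]
grip_width: 0.0647
grasp_force: 0.0
```

Converted, 0.0025 m / 0.8 = 0.0031.

```bash
echo '[[[0.065, 0, 0, 0.0031, 0], [0, 0, 0, 0, 0], [0, 0, 0, 0, 0], [0, 0, 0, 0, 0], [0, 0, 0, 0, 0]]]' > next.json && python3 jog.py next.json 35; echo '[[[0, 0, 0, 0, 0], [0, 0, 0, -0.025, 0], [0, 0, 0, -0.0375, 0], [0, 0, 0, -0.05, 0], [0, 0, 0, -0.05, 0]]]' > next.json && python3 jog.py next.json ;echo '[[[0, 0, 0, -0.05, -0.0083], [0, 0, 0, -0.025, 0], [0, 0, 0, 0, 0], [0, 0, 0, 0, 0], [0, 0, 0, 0, 0]]]' > next.json && python3 jog.py next.json
python3 - <<'E'
from h import *
s=monitor.observe();T=tool(s);print(T,s['contact_force'],s['wrist_torque'])
d=np.array([.5962,-.1136,0])-T[:3,3];print(T[:3,:3].T@d)
a=viewer.camera("wrist");cv2.imwrite("pics/m6.png",a[:,:,::-1])
E
```

```text
clock: 8.35
position: [0.5109, 0.297, 0.0986]
orientation: [0.0, 0.755, 0.656, 0.0]
contact_force: [-2.1, -1.2, 6.7]
grip_width: 0.0289
grasp_force: 34.1
clock: 8.85
position: [0.5103, 0.2967, 0.2289]
orientation: [-0.0, 0.755, 0.656, -0.001]
contact_force: [-1.4, 0.6, -1.3]
grip_width: 0.0288
grasp_force: 35.0
clock: 9.35
position: [0.5102, 0.2966, 0.286]
orientation: [-0.0, 0.751, 0.66, -0.001]
contact_force: [-0.0, -1.3, -1.8]
grip_width: 0.0289
grasp_force: 35.1
[[ 0.12774681  0.99180331 -0.00263571  0.51016653]
 [ 0.99180556 -0.12775042 -0.00124835  0.29659093]
 [-0.00157483 -0.00245463 -0.99999575  0.28599414]
 [ 0.          0.          0.          1.        ]] [-0.01831303 -1.30543776 -1.8017849 ] [ 0.02700452 -0.05064066  0.00948751]
[-0.39538875  0.13843235  0.28627823]
```

View pics/m6.png

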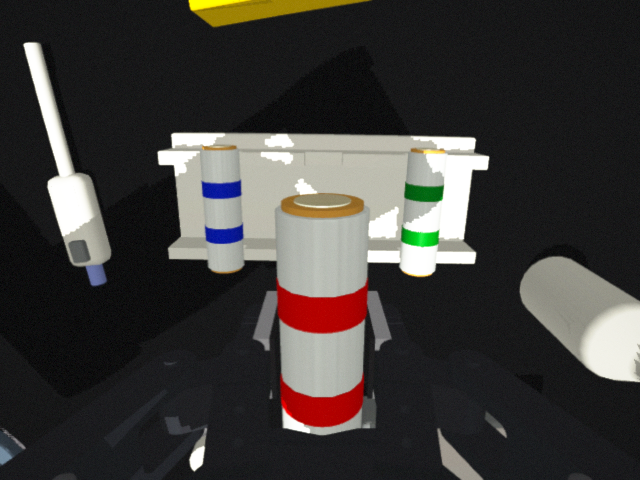

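The red barrel is gripped, with its bands at about (323,313) and (322,402). The blue and green barrels are still in their places.

```bash
python3 - <<'E'
from h import *
c=viewer.get_calibration("wrist");K=np.array([[c['fx'],0,c['cx']],[0,c['fy'],c['cy']],[0,0,1]])
p=cv2.undistortPoints(np.array([[323,313],[322,402],[322,213]],float).reshape(-1,1,2),K,c['distortion'])[:,0]
T=c['T_tool_cam'];d=np.c_[p,np.ones(3)]@T[:3,:3].T
for z in(.034,.037,.040):print(T[:3,3]+d*((z-T[2,3])/d[:,2])[:,None])
E
echo '[[[0, 0, 0, -0.0375, 0], [0, 0, 0.0125, -0.0375, 0], [0, -0.0375, 0.025, 0, 0], [0, -0.05, 0.025, 0, 0], [0, -0.05, 0.025, 0, 0]]]' > next.json && python3 jog.py next.json|egrep "pos|cont|grasp"; echo '[[[0, -0.05, 0.025, 0, 0], [0, -0.05, 0.025, 0, 0], [0, -0.05, 0.025, 0, 0], [0, -0.05, 0.0105, 0, 0], [0, -0.05, 0, 0, 0]]]' > next.json && python3 jog.py next.json|egrep "pos|cont|grasp"; echo '[[[0, -0.05, 0, 0, 0], [0, -0.0375, 0, 0, 0], [0, -0.0193, 0, 0, 0], [0, 0, 0, 0, 0], [0, 0, 0, 0, 0]]]' > next.json && python3 jog.py next.json
python3 - <<'E'
from h import *
s=monitor.observe();T=tool(s);d=np.array([.5962,-.1136,.110])-T[:3,3];print(T[:3,:3].T@d,np.arctan2(T[1,0],T[0,0])-1.5708)
E
```

```text
[[ 0.01957643  0.00109163  0.034     ]
 [-0.01241427  0.00082728  0.034     ]
 [ 0.04986602  0.00076935  0.034     ]]
[[ 0.01794946  0.00110482  0.037     ]
 [-0.01496129  0.00083287  0.037     ]
 [ 0.04911019  0.00077327  0.037     ]]
[[ 0.0163225   0.00111801  0.04      ]
 [-0.01750831  0.00083845  0.04      ]
 [ 0.04835436  0.00077719  0.04      ]]
position: [0.5662, 0.1777, 0.3466]
contact_force: [1.8, -0.5, -2.4]
grasp_force: 35.2
position: [0.6087, -0.0302, 0.346]
contact_force: [0.7, -0.4, -2.5]
grasp_force: 35.2
clock: 10.9
position: [0.5975, -0.1123, 0.3472]
orientation: [-0.001, 0.751, 0.66, -0.0]
contact_force: [-0.5, 0.4, -2.1]
grip_width: 0.029
grasp_force: 35.2
[-0.00155856 -0.00093344  0.23720631] -0.12809835047534524
```

Converted, 0.04 m / 0.8 = 0.05, -0.0015 m / 0.8 = -0.0019.

```bash
echo '[[[0, -0.0019, -0.0011, 0.0375, 0], [0, 0, 0, 0.05, 0], [0, 0, 0, 0.05, 0], [0, 0, 0, 0.0438, 0], [0, 0, 0, 0.025, 0]]]' > next.json && python3 jog.py next.json|egrep "pos|cont|grasp"; echo '[[[0, 0, 0, 0.0125, 0], [0, 0, 0, 0, 0], [0, 0, 0, 0, 0], [0, 0, 0, 0, 0]]]' > next.json && python3 jog.py next.json|egrep "pos|cont|grasp"
python3 - <<'E'
from h import *
f=[]
for i in range(6):
    viewer.camera("wrist") if i else 0
    s=monitor.observe();f.append(np.r_[s['contact_force'],s['wrist_torque'],s['position']])
print(np.round(np.mean(f,0),4),np.round(np.std(f,0),3))
a=viewer.camera("side");w=viewer.camera("wrist")
cv2.imwrite("pics/m7.png",np.hstack([cv2.resize(a[160:280,260:420],(480,360),interpolation=2),cv2.resize(w[:,80:560],(320,360))[:, :320]])[:,:,::-1])
E
```

```text
position: [0.5956, -0.1124, 0.1797]
contact_force: [-0.0, 0.6, -1.5]
grasp_force: 35.2
position: [0.5971, -0.1142, 0.1743]
contact_force: [0.7, -0.5, -1.3]
grasp_force: 35.2
[-0.0172 -0.1651 -1.9576  0.0197 -0.0098  0.0095  0.5968 -0.1143  0.1738] [0.738 0.238 0.533 0.046 0.039 0.012 0.    0.    0.   ]
```

View pics/m7.png

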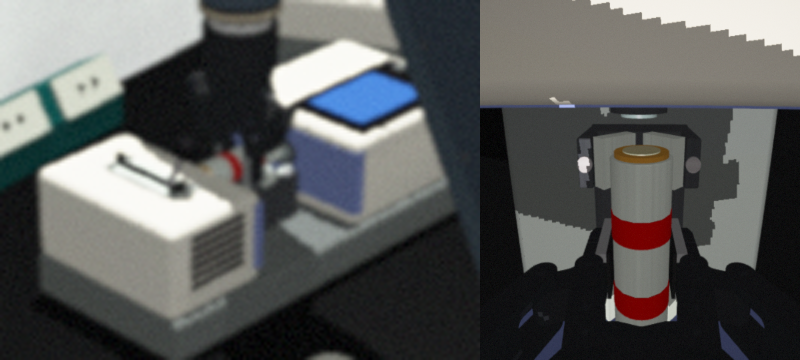

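The barrel sits just above the V, centred between the housings, and the lever is at rest. I'll creep down from here.

```bash
cat > f.py <<'E'
from h import *
f=[]
for i in range(8):
    viewer.camera("wrist") if i else 0
    s=monitor.observe();f.append(np.r_[s['contact_force'],s['wrist_torque']*10,s['position']*100])
T=tool(s);m=np.mean(f,0);print("tool F",np.round(T[:3,:3].T@m[:3],2),"tool M*10",np.round(T[:3,:3].T@m[3:6],2),"pos cm",np.round(m[6:],3),s['grip_width'],s['clock'])
E
echo '[[[0, 0, 0, 0.0063, 0], [0, 0, 0, 0.0038, 0], [0, 0, 0, 0.0013, 0], [0, 0, 0, 0, 0]]]' > next.json && python3 jog.py next.json|egrep "cont"
for i in 1 2 ; do echo '[[[0, 0, 0, 0.0013, 0], [0, 0, 0, 0, 0], [0, 0, 0, 0, 0]]]' > next.json && python3 jog.py next.json|egrep "pos|cont"; done; python3 f.py
```

```text
contact_force: [0.4, -0.3, -0.7]
position: [0.5964, -0.1143, 0.1629]
contact_force: [-1.4, 1.2, -0.1]
position: [0.5963, -0.1143, 0.1627]
contact_force: [-7.2, 1.8, 8.8]
tool F [ 0.72 -6.38 -9.15] tool M*10 [9.36 0.22 0.22] pos cm [ 59.627 -11.433  16.267] 0.028957892658942327 13.5
```

Converted, -0.001 m / 0.8 = -0.0013.

```bash
echo '[[[0.045, 0, 0, -0.0013, 0], [0.045, 0, 0, 0, 0], [0.045, 0, -0.0013, 0, 0], [0.045, 0, 0, 0.0013, 0], [0.045, 0, 0, 0, 0]]]' > next.json && python3 jog.py next.json|egrep "cont|width"; python3 f.py; echo '[[[0, 0, 0, 0, 0], [0, 0, 0, 0, 0], [0, 0, 0, 0, 0], [0, 0, 0, 0, 0], [0, 0, 0, 0, 0]]]' > next.json && python3 jog.py next.json 30;  python3 f.py
```

```text
contact_force: [0.1, -0.1, -0.8]
grip_width: 0.045
tool F [-0.05 -0.03  0.1 ] tool M*10 [-0.08  0.07  0.09] pos cm [ 59.541 -11.42   16.175] 0.04489509962500478 14.35
clock: 14.85
position: [0.5952, -0.1142, 0.1619]
orientation: [-0.0, 0.751, 0.66, -0.0]
contact_force: [-4.9, 0.3, 5.5]
grip_width: 0.0289
grasp_force: 29.7
tool F [ 0.21 -4.83 -5.66] tool M*10 [ 7.88 -0.14  0.42] pos cm [ 59.518 -11.417  16.194] 0.02932409382572097 15.2
```

```bash
echo '[[[0, 0, -0.0006, 0, 0], [0, 0, 0, 0, 0], [0, 0, 0, 0, 0]]]' > next.json && python3 jog.py next.json|egrep "width";  python3 f.py;echo '[[[0, 0, -0.0006, 0, 0], [0, 0, 0, 0, 0], [0, 0, 0, 0, 0]]]' > next.json && python3 jog.py next.json|egrep "width";  python3 f.py
```

```text
grip_width: 0.0293
tool F [ 0.3  -1.28 -4.33] tool M*10 [2.02 0.33 0.33] pos cm [ 59.508 -11.417  16.195] 0.0288332501163032 15.85
grip_width: 0.0286
tool F [ 0.72  5.28 -1.35] tool M*10 [-8.32  1.06  0.29] pos cm [ 59.494 -11.415  16.2  ] 0.02894745502797225 16.5
```

Converted, 0.0007 m / 0.8 = 0.0009, 0.0004 m / 0.8 = 0.0005.

```bash
echo '[[[0, 0, 0.0005, 0, 0], [0, 0, 0, 0.0009, 0], [0, 0, 0, 0, 0], [0, 0, 0, 0, 0]]]' > next.json && python3 jog.py next.json|egrep "width";  python3 f.py;echo '[[[0, 0, 0, 0.0006, 0], [0, 0, 0, 0, 0], [0, 0, 0, 0, 0]]]' > next.json && python3 jog.py next.json|egrep "width";  python3 f.py
```

```text
grip_width: 0.0288
tool F [ 0.6   0.8  -9.38] tool M*10 [-1.26  1.46  0.41] pos cm [ 59.504 -11.417  16.19 ] 0.029529395120057114 17.25
grip_width: 0.0289
tool F [  1.28  -1.3  -13.96] tool M*10 [2.09 1.56 0.47] pos cm [ 59.506 -11.417  16.184] 0.02921899930743177 17.9
```

Converted, -0.0004 m / 0.8 = -0.0005, 0.0003 m / 0.8 = 0.0004.

```bash
echo '[[[0, 0.0004, -0.0001, -0.0005, 0], [0, 0, 0, 0, 0], [0, 0, 0, 0, 0]]]' > next.json && python3 jog.py next.json|egrep "width";  python3 f.py
```

```text
grip_width: 0.0293
tool F [-0.87  1.27 -9.66] tool M*10 [-1.38 -1.35  0.36] pos cm [ 59.504 -11.413  16.189] 0.02914051125710824 18.55
```

Converted, -0.00015 m / 0.8 = -0.0002, 0.0001 m / 0.8 = 0.0001.

```bash
echo '[[[0, -0.0002, 0.0001, 0.0001, 0], [0, 0, 0, 0, 0], [0, 0, 0, 0, 0]]]' > next.json && python3 jog.py next.json|egrep "width|grasp";  python3 f.py
python3 - <<'E'
from h import *
w=viewer.camera("wrist");t=viewer.camera("top")
cv2.imwrite("pics/m8.png",np.hstack([cv2.resize(w,(480,360)),cv2.resize(t[150:300,200:340],(320,360))])[:,:,::-1])
E
```

```text
grip_width: 0.0286
grasp_force: 30.4
tool F [  0.12  -0.19 -11.29] tool M*10 [0.03 0.21 0.63] pos cm [ 59.506 -11.415  16.188] 0.02919952079240616 19.2
```

View pics/m8.png

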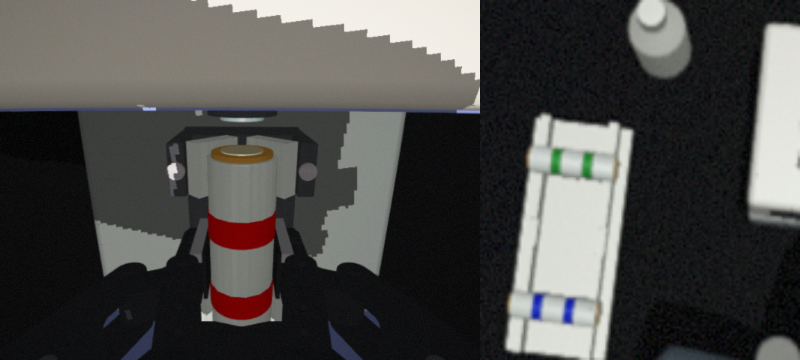

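Converted, -0.0001 m / 0.8 = -0.0001.

```bash
echo '[[[0, 0, 0, -0.0001, 0], [0, 0, 0, 0, 0], [0, 0, 0, 0, 0]]]' > next.json && python3 jog.py next.json|egrep "grasp";  python3 f.py; python3 -c "
from cell import manip, viewer, order, monitor;print(order.hand_in())"
```

```text
grasp_force: 30.3
tool F [-0.22  0.16 -9.86] tool M*10 [-0.88 -0.04  0.23] pos cm [ 59.504 -11.414  16.189] 0.02922176976002033 19.95
the job is handed in; nothing more can be done
None
```

The job is handed in at about 20 s. The shutter lever went to its stop and sprang back by itself with the V-block empty. The red barrel is now held in the V at about 9.9 N, within about 1 mm of midway, with almost no side force or tilting moment, and the blue and green barrels are still in the rack.

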